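# Put the classroom gearbox into fourth

## Task

The demonstration gearbox on the lab bench has been left on the first-and-second side of its H-gate (the left lane as seen from the robot's end of the gearbox, where the output flange is). Push the gear lever by its knob through the gate into fourth, the slot in the right lane that is nearer the robot, going through neutral without running it into third, and leave it fully home there. Push gently with the fingertips or the outside of the fingers: do not take the lever between the fingers, and leave the jars, tools and spare parts around the gearbox where they are.

Things in the scene. Friction and masses are not known exactly. Their poses are not given: they have to be found in the camera images.
- gearbox: Bench demonstration gearbox, fixed: base plate 390x240x12 mm, grey selector housing 125x130 mm under the lever, beyond it the clear-sided gear case (157 mm high, x = 60 to 260 mm), handwheel at the far end, output flange towards the robot. Origin on the table straight below the lever's pivot; x along the slots towards the handwheel, y left, z up. Turned up to 0.35 rad.
- gate_centre (a point): Middle of the gate plate's top face, 198 mm above the table, 103 mm above the lever's pivot. Steel plate 96x84 mm (along x, y of the gearbox), H slot 15 mm wide: two lanes along x at y = +16 and -16 mm, 59 mm end to end, joined midway by the neutral channel. First: left lane, far end; second: left, near the robot; third: right, far; fourth: right, near the robot.
- fourth_slot (a point): Where the stem's axis passes the gate plate when the lever is fully home in fourth: 24.5 mm to the robot's side (-x of the gearbox) and 16 mm to the right (-y) of gate_centre.
- knob (a point): Centre of the black ball knob (diameter 44 mm) on top of the lever, 190 mm from the pivot: 285 mm above the table in neutral, about 5 mm lower in gear. Below it a bare stem 10 mm thick down to the gate plate. From the middle of the gate the knob moves about 45 mm each way along the slots and about 31 mm to each side.
- stick: The gear lever itself (stem and knob); origin at the pivot, z along the stem towards the knob.
- shift (a joint): Lean of the lever along the slots, rad: 0 neutral, positive towards the handwheel (first, third), negative towards the robot (second, fourth); the slot ends stop it at about +-0.24. A spring detent (2 to 5 N at the knob) draws it to neutral from within +-0.09 and beyond that into gear. It starts in first, second or neutral, seldom balanced in between.
- cross (a joint): Lean of the lever across the gate, rad: about -0.16 in the left lane, 0 midway, +0.16 in the right lane (positive to the right, -y of the gearbox). Free to move only in neutral (shift within about 0.02 of 0), with about 1 N of friction at the knob; it stays where it is left. It starts in the left lane.
- jar_left: Closed clear jar with a yellow lid, 68 mm in diameter, 113 mm high, loose, left of the selector housing. Origin under its centre. Leave alone.
- jar_right: Like jar_left, right of the selector housing. Leave alone.
- jar_right2: Like jar_left, farther right. Leave alone.
- tin: Small round metal tin, 57 mm in diameter, 40 mm high, standing loose on the gear case's lid about 165 mm beyond the lever. Origin under its centre. Leave alone.
- spare_gear: Loose steel gear wheel, 56 mm in diameter, 16 mm high, lying flat on the table left of the gear case. Origin under its centre. Leave alone.
- screwdriver: Screwdriver lying on the table left of the gearbox. Leave alone.
- spanner: Spanner lying on the table right of the gear case. Leave alone.

How it is judged:
On the way, in this order (a step that is already met when the one before it is completed fails the run):
1. the lever has been pushed across in neutral to the right lane (value of joint cross above 0.11 rad and value of joint shift between -0.1 and 0.1 rad).
2. the lever is home in fourth (value of joint cross above 0.11 rad and value of joint shift below -0.205 rad), for 0.1 s.
At the end, for the whole second after the job is handed in: The lever rests home in fourth: right lane (cross above 0.11 rad) and leaning towards the robot by more than 0.205 rad (the slot ends at about 0.24); every loose thing within 20 mm of where it started (all of step 2 and velocity of joint shift between -0.05 and 0.05 rad/s and distance of each of jar_left, jar_right, jar_right2, tin, spare_gear, screwdriver, spanner from where it was at the start of the episode below 0.02 m); the robot touches nothing.
It fails at once if the lever was run into third on the way (value of joint cross above 0.05 rad and value of joint shift above 0.15 rad).
It fails at once if the lever was pushed or gripped with more than 50 N (contact force between the fingers and stick above 50 N).
It fails at once if the lever was taken between the fingers (the grasp point came onto the stem's axis at or below the knob) (x of the grasp point in the frame of stick between -0.009 and 0.009 m and y of the grasp point in the frame of stick between -0.009 and 0.009 m and z of the grasp point in the frame of stick below 0.22 m).
It fails at once if a bystander was moved, lifted or knocked over (distance of any of jar_left, jar_right, jar_right2, tin, spare_gear, screwdriver, spanner from where it was at the start of the episode above 0.02 m).
It also fails if it takes over 72 s, if anything falls off the work surface, if the arm or the gripper's body presses on something with over 40 N, if the wrist force passes 120 N, or if a joint passes its speed limit or range.

## Robot

A 7-joint arm with a two-finger parallel gripper is mounted at the origin on the work surface. World frame = base frame: x ahead of the robot, y to its left, z up, the work surface at z = 0. Lengths are in m, angles in rad, forces in N, time in s.
With the tool pointing down it reaches from about 0.35 to 0.775 m from the base axis. Payload 3.1 kg.
Tool frame: the origin (TCP) lies on the centre line of the jaws, within the pads' length; the fingertips stand 25 mm ahead of it and the grasp point (between the pads) lies 6 mm ahead of it (robot.nose_length is the distance from the TCP to the fingertips, in m); z points along the fingers, y is the line along which they close (so a half turn about z gives the same grasp; the last joint's range is limited). The gripper opens to 85 mm and grips with 20 to 120 N. Pads are 22 mm wide; open, the fingers measure 114 mm over their backs; the gripper's body (76 mm by 85 mm) begins 54 mm behind the grasp point. The pads swing forward as they close: fully open they stand 13 mm farther back than shut.
Start: joints at [1.303, 0.311, 0.014, 1.512, -0.004, 1.319, -0.027], TCP at [0.123, -0.536, 0.256] pointing down, gripper open.
Joint ranges: [-2.7, 2.7], [-0.3, 1.91], [-1.27, 1.3], [0.12, 2.57], [-1.44, 4.58], [0.2, 2.03], [-3.05, 3.05]. Speed limits (rad/s): [2.79, 2.79, 3.14, 3.14, 3.14, 3.14, 3.14].

## Interface

Orientations are given as [roll, pitch, yaw] about the fixed x, y, z axes, in that order (R = Rz(yaw) Ry(pitch) Rx(roll)).
In Python, from station import robot, capture, calibration gives the robot as it stands.
- The arm moves only by the tool carry_out, never from a script. Its argument "rows" is a list of rows, each an object of numbers: "tx", "ty", "tz": the shift along the tool's x, y, z in mm; "roll": the turn about the tool's z in degrees. In form: [{"tx": .., "ty": .., "tz": .., "roll": ..}, ...]. A call has 1 to 12 rows; each row is the pose to reach, as a shift and turn from the pose commanded when the call began, along the tool's axes at that moment; what a row does not reach only later rows make up. A row lasts 1/10 s, in which the tool goes at most 50 mm and 8.59 degrees, less where a joint would pass 70% of its speed; a pose out of reach is approached as far as the arm can. A call with a gripper value outside its range is refused whole. "hand" is the closure, from -1 (fully open) to 1 (shut), set as the call begins (left out, the last holds). The fingers move at their own pace and stop on an object; "newtons" is the grip in N (left out, the last holds). Time passes only in rows, so rows that repeat a pose let the fingers close. It gives the time, the measured TCP pose, the force, the opening and the grip force at its end, in the units of the state.
- robot.get_obs(): the state, without advancing time (a new reading comes with each control period).
- capture(name): name is "scene" or "side" or "wrist"; returns the picture (400x640x3 uint8, blue, green, red); there is no depth.
- calibration(name): a dict with "K" (3x3 intrinsics, pixels), "extrinsics" (4x4, takes a point from camera to world coordinates); the wrist camera has in their place "tool_from_camera" (4x4, takes a point from camera to tool coordinates, whose origin is the TCP and whose axes are the flange's). Camera axes: x right, y down, z forward; pixel columns grow to the right and rows downward; lengths in m; the calibration is good to about 2 mm. The wrist camera is an equidistant fisheye: a pixel r from the principal point sees the ray r / f radians off the axis. A picture is of the moment at which its call begins: read the wrist's pose just before it. calibration takes no time and is no camera call.
- robot.job_done(): hands the job in; it is judged then, once.
The state is a dict: "t": time; "joints": joint angles; "joint_vel": joint speeds; "tau": joint torques, N m; "tool_pos": TCP position; "tool_rot": TCP orientation; "contact_force": force on the tool from outside, world axes, zero at the start; "torque": the same for the moment, N m; "width": opening from 0.0 (shut) to 1.0 (fully open); "finger_force": force on a finger pad.
Only numpy, scipy, OpenCV 4.12 (cv2) and the standard library are available. Lean on these libraries where they do the work, as an engineer would, in place of code of your own. Each camera call takes 0.05 s, during which the arm holds its last target. There are 200 camera calls.

## Working session

There is one attempt and no reset: what is moved stays moved. The work goes in short steps, Python scripts to look and compute and a tool call to move; the robot and the scene stay as the last step left them, time stands still between calls to the robot, and variables do not carry over. Pictures are saved under pics/ and viewed, at most 10 in all, crops included, and the job is handed in when it is done.

Besides the shell and the picture viewer there is one more tool, called after "Call:" in YAML: its name, and indented under it one key for each argument. carry_out: Moves the arm, as the interface text tells. Its arguments: {"type":"object","properties":{"rows":{"type":"array","items":{"type":"object","properties":{"tx":{"type":"number"},"ty":{"type":"number"},"tz":{"type":"number"},"roll":{"type":"number"}}}},"hand":{"type":"number"},"newtons":{"type":"number"}},"required":["rows"]}

```bash
mkdir -p pics; ls
python3 - <<'E'
from station import robot, capture, calibration
import cv2,numpy as np
o=robot.get_obs();print({k:np.round(v,3) for k,v in o.items()})
for n in("scene","side"):
    cv2.imwrite(f"pics/{n}0.png",capture(n)); c=calibration(n);print(n,np.round(c["K"],1).tolist(),np.round(c["extrinsics"],3).tolist())
E
```

```text
pics
{'t': np.float64(0.0), 'joints': array([ 1.303,  0.312,  0.014,  1.513, -0.004,  1.319, -0.027]), 'joint_vel': array([ 0.001, -0.   ,  0.001, -0.001,  0.001,  0.001,  0.001]), 'tau': array([-0.0000e+00, -3.7992e+01,  1.4600e-01, -2.3059e+01,  1.2000e-02,
        1.4000e-02,  0.0000e+00]), 'tool_pos': array([ 0.123, -0.535,  0.255]), 'tool_rot': array([-3.139,  0.   ,  0.226]), 'contact_force': array([ 0.15 ,  0.102, -0.426]), 'torque': array([0.024, 0.021, 0.028]), 'finger_force': np.float64(0.0), 'width': np.float64(0.997)}
scene [[472.7, 0.0, 325.0], [0.0, 472.7, 190.2], [0.0, 0.0, 1.0]] [[-0.415, 0.491, -0.766, 1.462], [0.91, 0.218, -0.354, 0.454], [-0.007, -0.843, -0.537, 0.813], [0.0, 0.0, 0.0, 1.0]]
side [[505.6, 0.0, 320.5], [0.0, 505.6, 201.4], [0.0, 0.0, 1.0]] [[0.99, -0.111, 0.092, 0.478], [-0.144, -0.721, 0.677, -0.886], [-0.009, -0.683, -0.73, 1.205], [0.0, 0.0, 0.0, 1.0]]
```

View pics/scene0.png

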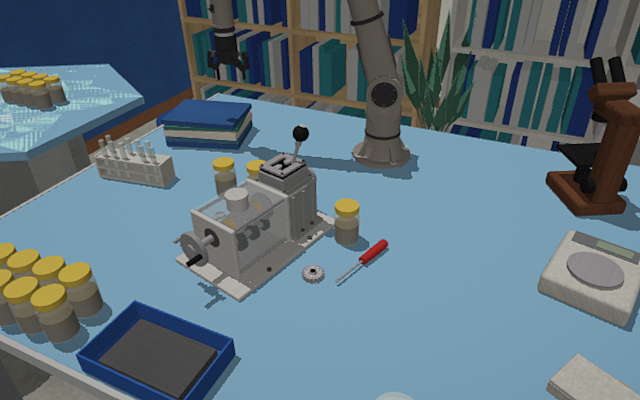

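View pics/side0.png

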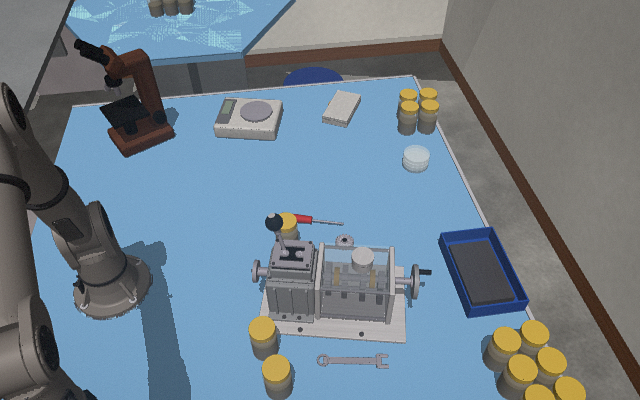

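The scene view shows the knob at about (301,133) and the gate plate at about (284,168). In the side view the knob is at about (274,222) and the gate at about (292,253). I'll triangulate the knob and enlarge the gate.

```bash
cat > h.py <<'E'
import cv2,numpy as np
from station import robot, capture, calibration
def ray(n,uv):
    c=calibration(n);E=np.array(c["extrinsics"]);d=E[:3,:3]@np.linalg.inv(c["K"])@[uv[0],uv[1],1]
    return E[:3,3],d/np.linalg.norm(d)
def plane(n,uv,z):
    o,d=ray(n,uv);return o+d*(z-o[2])/d[2]
def tri(a,b):
    A=0;B=0
    for n,uv in(("scene",a),("side",b)):
        o,d=ray(n,uv);P=np.eye(3)-np.outer(d,d);A=A+P;B=B+P@o
    return np.linalg.solve(A,B)
def proj(n,p):
    c=calibration(n);E=np.linalg.inv(c["extrinsics"]);q=c["K"]@(E[:3,:3]@p+E[:3,3]);return q[:2]/q[2]
def knob(n,uv,r=20,im=None):
    im=capture(n) if im is None else im
    m=np.zeros(im.shape[:2],np.uint8);u,v=map(int,uv)
    s=np.s_[max(v-r,0):v+r,max(u-r,0):u+r];m[s]=(im[s].max(2)<60)*255
    m=cv2.morphologyEx(m,cv2.MORPH_OPEN,np.ones((5,5),np.uint8))
    c=max(cv2.findContours(m,0,2)[0],key=cv2.contourArea);return cv2.minEnclosingCircle(c)
E
python3 - <<'E'
from h import *
a=cv2.imread("pics/scene0.png");b=cv2.imread("pics/side0.png")
ka=knob("scene",(301,133),im=a);kb=knob("side",(274,222),14,im=b);print(ka,kb,tri(ka[0],kb[0]).round(4))
A=cv2.resize(a[115:215,230:350],None,fx=6,fy=6,interpolation=2)[:600]
B=cv2.resize(b[200:300,240:360],None,fx=6,fy=6,interpolation=2)
cv2.imwrite("pics/ca.png",A);cv2.imwrite("pics/cb.png",B)
E
```

```text
Traceback (most recent call last):
  File "h.py", line 20, in knob
    c=max(cv2.findContours(m,0,2)[0],key=cv2.contourArea);return cv2.minEnclosingCircle(c)
ValueError: max() iterable argument is empty
```

```bash
sed -i 's/<60/<75/' h.py
python3 - <<'E'
from h import *
a=cv2.imread("pics/scene0.png");b=cv2.imread("pics/side0.png")
print(a[125:143:3,301].tolist(),b[212:232:3,274].tolist())
A=cv2.resize(a[115:215,230:350],None,fx=6,fy=6,interpolation=2)[:600]
B=cv2.resize(b[200:300,240:360],None,fx=6,fy=6,interpolation=2)
cv2.imwrite("pics/ca.png",A);cv2.imwrite("pics/cb.png",B)
ka=knob("scene",(301,133),im=a);kb=knob("side",(274,222),14,im=b);print(ka,kb,tri(ka[0],kb[0]).round(4))
E
```

```text
[[166, 174, 181], [19, 17, 21], [21, 22, 21], [17, 17, 17], [11, 7, 10], [5, 3, 5]] [[199, 162, 120], [172, 171, 173], [61, 52, 39], [66, 53, 44], [63, 54, 45], [60, 49, 39], [59, 48, 40]]
((300.1428527832031, 133.14285278320312), 8.01157283782959) ((273.76922607421875, 222.0), 8.738577842712402) [ 0.4726 -0.0739  0.2759]
```

View pics/ca.png

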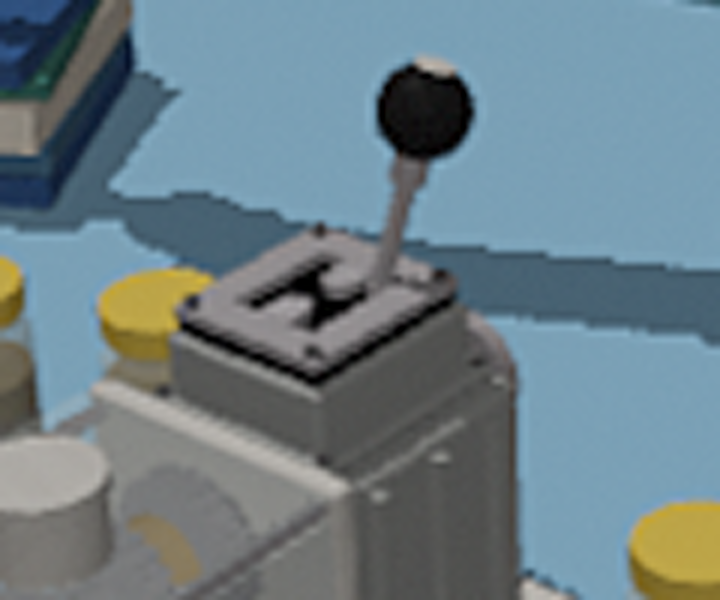

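View pics/cb.png

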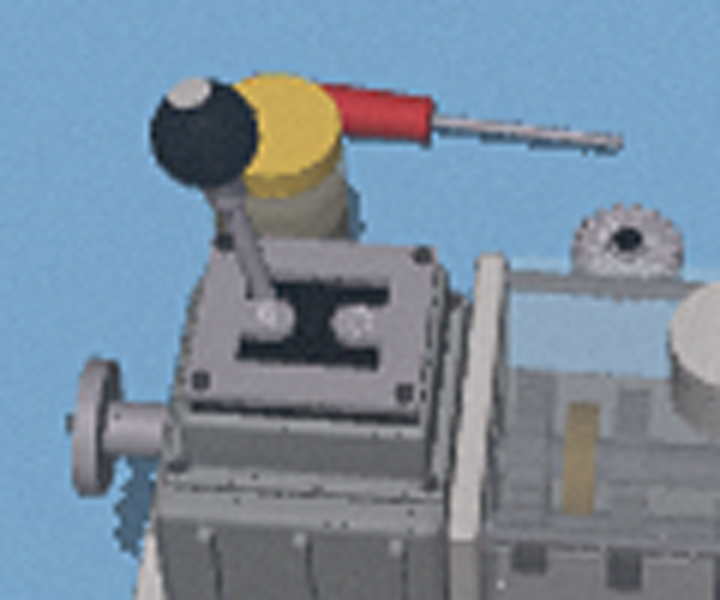

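Run:
```python
from h import *
sc=np.array([(441,278),(313,352),(192,302),(320,232)])/6+[230,115]   # LN LF RF RN
sd=np.array([(225,242),(424,256),(405,392),(200,380)])/6+[240,200]
for n,s in(("scene",sc),("side",sd)):
    p=np.array([plane(n,q,.198) for q in s]);c=p.mean(0);d=p[1]-p[0]+p[2]-p[3];e=p[0]-p[3]+p[1]-p[2]
    print(n,c.round(4),np.arctan2(d[1],d[0]),np.arctan2(-e[0],e[1]),np.linalg.norm(d)/2,np.linalg.norm(e)/2)
t=[tri(q,r) for q,r in zip(sc,sd)];print(np.round(t,4),np.mean(t,0))
```

```text
scene [ 0.5101 -0.1086  0.198 ] -0.24919556997640344 -0.23031301135325427 0.08281792991899298 0.07207590933641249
side [ 0.5101 -0.1149  0.198 ] -0.23190961775952204 -0.23442171530636466 0.08454457267946158 0.07142724993837966
[[ 0.476  -0.0659  0.1951]
 [ 0.5584 -0.0863  0.1958]
 [ 0.5417 -0.1559  0.1962]
 [ 0.4596 -0.1366  0.1952]] [ 0.50893699 -0.11118327  0.19556131]
```

Call:
carry_out:
  rows:
    - {"tz": -40}
    - {"tx": 0, "ty": 0, "tz": -75}
    - {"tx": 30, "ty": -30, "tz": -75, "roll": 8}
    - {"tx": 60, "ty": -60, "tz": -75, "roll": 16}
    - {"tx": 95, "ty": -95, "tz": -75, "roll": 24}
    - {"tx": 130, "ty": -130, "tz": -75, "roll": 26.4}
    - {"tx": 165, "ty": -165, "tz": -75, "roll": 26.4}
    - {"tx": 200, "ty": -200, "tz": -75, "roll": 26.4}
    - {"tx": 235, "ty": -232, "tz": -75, "roll": 26.4}
    - {"tx": 270, "ty": -267, "tz": -75, "roll": 26.4}
    - {"tx": 300, "ty": -297, "tz": -75, "roll": 26.4}
    - {"tx": 330, "ty": -327, "tz": -75, "roll": 26.4}
  hand: 1
  newtons: 30

```text
invalid input at $.rows[0]: expected keys tx, ty, tz, roll
```

```bash
cat > st.py <<'E'
from h import *
from scipy.spatial.transform import Rotation as R
import sys
o=robot.get_obs();y=-.235;G=np.array([[np.cos(y),np.sin(y)],[-np.sin(y),np.cos(y)]]);c=np.array([.509,-.1115])
p=o["tool_pos"];g=G@(p[:2]-c)
print("t",o["t"],"pos",p.round(4),"rot",o["tool_rot"].round(4),"gear xy mm",(g*1e3).round(1),"tip z",(p[2]-robot.nose_length).round(4),"F",o["contact_force"].round(1),"w",o["width"])
if len(sys.argv)>3:
    q=np.array([*map(float,sys.argv[1:4])])/1e3;w=np.r_[c+G.T@q[:2],q[2]+robot.nose_length]
    print("shift",(R.from_euler("xyz",o["tool_rot"]).inv().apply(w-p)*1e3).round(1))
E
python3 st.py -95 30 260
```

```text
t 0.1 pos [ 0.123  -0.5354  0.2553] rot [-3.1395e+00  1.0000e-04  2.2590e-01] gear xy mm [-276.6 -502.2] tip z 0.2303 F [-0.8 -0.   0.6] w 1.0023587202186004
shift [ 399.4 -395.9  -28.9]
```

Call:
carry_out:
  rows:
    - {"tx": 0, "ty": 0, "tz": -40, "roll": 0}
    - {"tx": 0, "ty": 0, "tz": -75, "roll": 0}
    - {"tx": 30, "ty": -30, "tz": -75, "roll": 8}
    - {"tx": 60, "ty": -60, "tz": -75, "roll": 16}
    - {"tx": 95, "ty": -95, "tz": -75, "roll": 24}
    - {"tx": 130, "ty": -130, "tz": -75, "roll": 26.4}
    - {"tx": 165, "ty": -165, "tz": -75, "roll": 26.4}
    - {"tx": 200, "ty": -200, "tz": -75, "roll": 26.4}
    - {"tx": 235, "ty": -232, "tz": -75, "roll": 26.4}
    - {"tx": 270, "ty": -267, "tz": -75, "roll": 26.4}
    - {"tx": 300, "ty": -297, "tz": -75, "roll": 26.4}
    - {"tx": 330, "ty": -327, "tz": -75, "roll": 26.4}
  hand: 1
  newtons: 30

```text
t: 1.3
tool_pos: [0.3719, -0.1415, 0.3311]
tool_rot: [3.141, 0.0, -0.234]
contact_force: [0.3, -0.0, -0.3]
width: 0.002
finger_force: 0.0
```

```bash
python3 st.py -95 30 260
```

```text
t 1.3 pos [ 0.3719 -0.1415  0.3311] rot [ 3.1412e+00  2.0000e-04 -2.3440e-01] gear xy mm [-126.3  -61.1] tip z 0.3061 F [ 0.3 -0.  -0.3] w 0.0015091793788242032
shift [ 31.4 -91.1  46. ]
```

Call:
carry_out:
  rows:
    - {"tx": 15, "ty": -40, "tz": 0, "roll": 0}
    - {"tx": 25, "ty": -80, "tz": 0, "roll": 0}
    - {"tx": 28, "ty": -91, "tz": 15, "roll": 0}
    - {"tx": 30, "ty": -91, "tz": 40, "roll": 0}
    - {"tx": 30, "ty": -91, "tz": 46, "roll": 0}
    - {"tx": 30, "ty": -91, "tz": 46, "roll": 0}

```text
t: 1.9
tool_pos: [0.4208, -0.0622, 0.2842]
tool_rot: [3.141, 0.003, -0.236]
contact_force: [0.4, 0.5, 0.1]
width: -0.002
finger_force: 0.0
```

```bash
python3 - <<'E'
from h import *
cv2.imwrite("pics/s1.png",cv2.resize(capture("side")[170:300,190:360],None,fx=4,fy=4))
E
python3 st.py -95 30 260
```

```text
t 1.95 pos [ 0.4216 -0.0624  0.2853] rot [ 3.1415e+00  9.0000e-04 -2.3600e-01] gear xy mm [-96.5  27.4] tip z 0.2603 F [-0.1 -0.5  0.4] w -0.0009249675536108133
shift [ 1.5 -2.6  0.3]
```

View pics/s1.png

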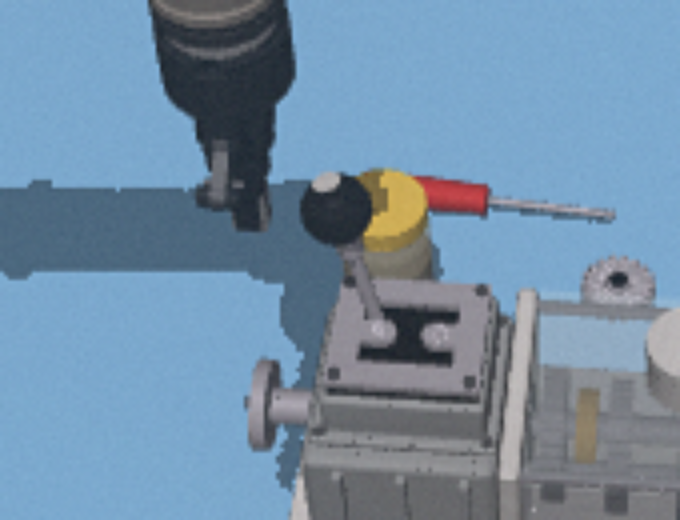

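The closed fingertips at about (253,225) stand on the robot side of the knob at (336,208), with the lever in second. I'll push it forward slowly.

Call:
carry_out:
  rows:
    - {"tx": 8, "ty": -2, "tz": 0, "roll": 0}
    - {"tx": 14, "ty": -2, "tz": 0, "roll": 0}
    - {"tx": 18, "ty": -2, "tz": 0, "roll": 0}
    - {"tx": 22, "ty": -2, "tz": 0, "roll": 0}
    - {"tx": 26, "ty": -2, "tz": 0, "roll": 0}
    - {"tx": 30, "ty": -2, "tz": 0, "roll": 0}
    - {"tx": 34, "ty": -2, "tz": 0, "roll": 0}
    - {"tx": 38, "ty": -2, "tz": 0, "roll": 0}
    - {"tx": 42, "ty": -2, "tz": 0, "roll": 0}
    - {"tx": 46, "ty": -2, "tz": 0, "roll": 0}
    - {"tx": 50, "ty": -2, "tz": 0, "roll": 0}
    - {"tx": 54, "ty": -2, "tz": 0, "roll": 0}

```text
t: 3.15
tool_pos: [0.4758, -0.073, 0.2853]
tool_rot: [3.141, -0.002, -0.235]
contact_force: [0.4, 0.8, -0.2]
width: -0.005
finger_force: 0.0
```

```bash
cat > kn.py <<'E'
from h import *
import sys
# knob in gearbox frame from both views; pick darkest blob near predicted position, args: predicted gear x,y mm
y=-.235;c=np.array([.509,-.1115]);G=np.array([[np.cos(y),np.sin(y)],[-np.sin(y),np.cos(y)]])
q=np.array([*map(float,sys.argv[1:3])])/1e3;w=np.r_[c+G.T@q,.28]
uv=[]
for n in("scene","side"):
    im=capture(n);u,v=proj(n,w).astype(int);cv2.imwrite(f"pics/{n}_{sys.argv[3]}.png",cv2.resize(im[v-65:v+65,u-85:u+85],None,fx=4,fy=4))
    g=cv2.GaussianBlur(im,(0,0),1).max(2)[v-25:v+25,u-25:u+25]
    h=cv2.HoughCircles(g,cv2.HOUGH_GRADIENT,1,50,param1=60,param2=8,minRadius=7,maxRadius=11)
    h=h[0,0];print(n,h);uv.append(h[:2]+[u-25,v-25])
p=tri(*uv);print("knob",p.round(4),(G@(p[:2]-c)*1e3).round(1))
E
python3 st.py -33 30 260; python3 kn.py 0 30 a
```

```text
t 3.15 pos [ 0.4758 -0.073   0.2853] rot [ 3.1414e+00 -1.5000e-03 -2.3520e-01] gear xy mm [-41.3  29.7] tip z 0.2603 F [ 0.4  0.8 -0.2] w -0.005345156764793212
shift [ 8.3 -0.3  0.3]
scene [27.5 24.5  8.2]
side [25.5 24.5  9.1]
knob [ 0.5146 -0.0782  0.2804] [-2.3 33.7]
```

Contact force is about 0 and the knob is near neutral (-2,33), so the detent has drawn it in. Next I'll go round to the left side of the knob.

Call:
carry_out:
  rows:
    - {"tx": -15, "ty": 0, "tz": 0, "roll": 0}
    - {"tx": -22, "ty": -30, "tz": 0, "roll": 0}
    - {"tx": -20, "ty": -56, "tz": 0, "roll": 0}
    - {"tx": 10, "ty": -58, "tz": 0, "roll": 0}
    - {"tx": 40, "ty": -58, "tz": 0, "roll": 0}
    - {"tx": 40, "ty": -58, "tz": 0, "roll": 0}
    - {"tx": 40, "ty": -58, "tz": 0, "roll": 0}

```text
t: 3.95
tool_pos: [0.5274, -0.0257, 0.2845]
tool_rot: [-3.141, 0.002, -0.236]
contact_force: [-0.4, 0.3, -1.0]
width: -0.001
finger_force: 0.0
```

```bash
python3 st.py 0 5 260; python3 kn.py 0 30 b
```

```text
t 3.95 pos [ 0.5274 -0.0257  0.2845] rot [-3.141e+00  1.800e-03 -2.356e-01] gear xy mm [-2.1 87.8] tip z 0.2595 F [-0.4  0.3 -1. ] w -0.0008896978681518836
shift [ 2.2 82.8 -0.6]
scene [26.5 25.5  8. ]
side [26.5 24.5  9.1]
knob [ 0.5176 -0.0787  0.2795] [ 0.7 33.9]
```

View pics/side_b.png

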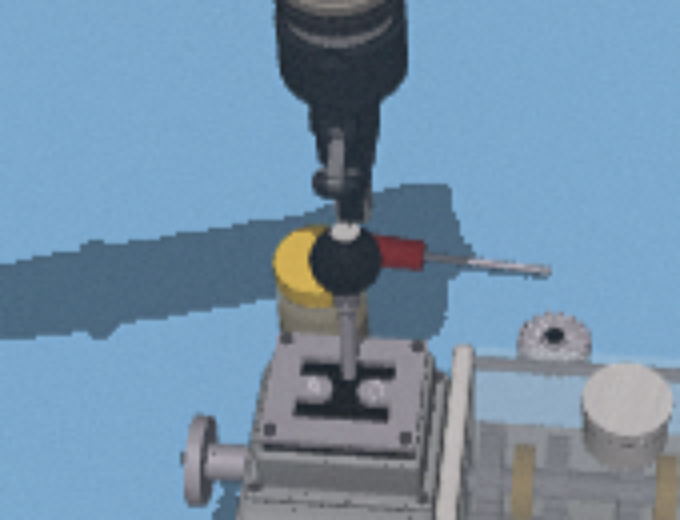

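The lever stands in neutral in the left lane, with the finger behind the knob on its left. I'll push it across to the right.

Call:
carry_out:
  rows:
    - {"tx": 2, "ty": 8, "tz": 0, "roll": 0}
    - {"tx": 2, "ty": 14, "tz": 0, "roll": 0}
    - {"tx": 2, "ty": 18, "tz": 0, "roll": 0}
    - {"tx": 2, "ty": 22, "tz": 0, "roll": 0}
    - {"tx": 2, "ty": 26, "tz": 0, "roll": 0}
    - {"tx": 2, "ty": 30, "tz": 0, "roll": 0}
    - {"tx": 2, "ty": 34, "tz": 0, "roll": 0}
    - {"tx": 2, "ty": 38, "tz": 0, "roll": 0}
    - {"tx": 2, "ty": 42, "tz": 0, "roll": 0}
    - {"tx": 2, "ty": 46, "tz": 0, "roll": 0}
    - {"tx": 2, "ty": 50, "tz": 0, "roll": 0}
    - {"tx": 2, "ty": 54, "tz": 0, "roll": 0}

```text
t: 5.25
tool_pos: [0.5167, -0.0788, 0.2856]
tool_rot: [3.141, -0.001, -0.235]
contact_force: [-0.0, 0.9, 2.3]
width: -0.004
finger_force: 1.4
```

```bash
python3 st.py 0 5 260; python3 kn.py 0 0 c
```

```text
t 5.25 pos [ 0.5167 -0.0788  0.2856] rot [ 3.1414e+00 -6.0000e-04 -2.3500e-01] gear xy mm [-0.1 33.6] tip z 0.2606 F [-0.   0.9  2.3] w -0.0036121463500249865
shift [ 0.1 28.6  0.6]
scene [25.5 23.5  8.2]
side [17.5 15.5  8.2]
knob [ 0.5008 -0.1019  0.292 ] [-10.2   7.5]
```

Call:
carry_out:
  rows:
    - {"tx": 0, "ty": 4, "tz": 0, "roll": 0}
    - {"tx": 0, "ty": 8, "tz": 0, "roll": 0}
    - {"tx": 0, "ty": 12, "tz": 0, "roll": 0}
    - {"tx": 0, "ty": 15, "tz": 0, "roll": 0}
    - {"tx": 0, "ty": 18, "tz": 0, "roll": 0}
    - {"tx": 0, "ty": 20, "tz": 0, "roll": 0}
    - {"tx": 0, "ty": 22, "tz": 0, "roll": 0}
    - {"tx": 0, "ty": 24, "tz": 0, "roll": 0}
    - {"tx": 0, "ty": 24, "tz": 0, "roll": 0}

```text
t: 6.25
tool_pos: [0.5108, -0.1022, 0.285]
tool_rot: [3.141, 0.001, -0.235]
contact_force: [0.0, 0.2, -0.1]
width: -0.002
finger_force: 0.1
```

```bash
python3 st.py 0 5 260; python3 kn.py 0 -30 d
```

```text
t 6.25 pos [ 0.5108 -0.1022  0.285 ] rot [ 3.1411e+00  8.0000e-04 -2.3540e-01] gear xy mm [-0.4  9.4] tip z 0.26 F [ 0.   0.2 -0.1] w -0.002148044869863399
shift [ 0.4  4.4 -0. ]
scene [27.5 25.5  8. ]
side [23.5 23.5 10.4]
knob [ 0.4991 -0.1363  0.2815] [ -3.8 -26.4]
```

View pics/side_d.png

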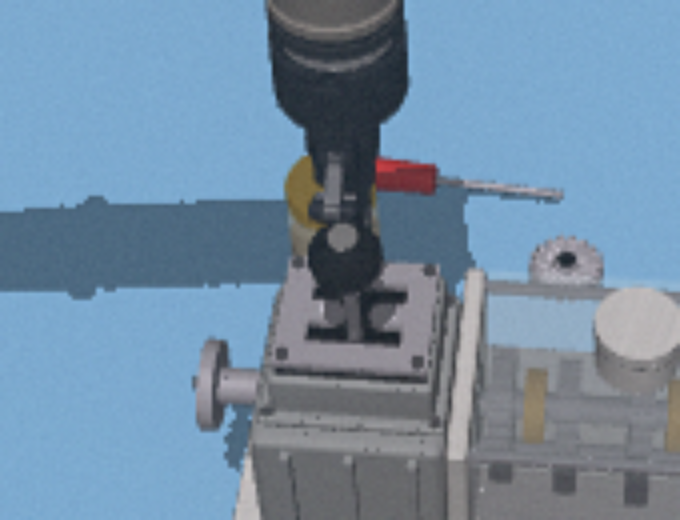

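The stem foot at (352,335) is now in the right lane. I'll press a few mm more to the lane wall and watch the force.

Call:
carry_out:
  rows:
    - {"tx": 0, "ty": 1.5, "tz": 0, "roll": 0}
    - {"tx": 0, "ty": 3, "tz": 0, "roll": 0}
    - {"tx": 0, "ty": 4, "tz": 0, "roll": 0}
    - {"tx": 0, "ty": 4, "tz": 0, "roll": 0}

```text
t: 6.75
tool_pos: [0.5101, -0.1059, 0.2852]
tool_rot: [3.141, 0.0, -0.235]
contact_force: [-0.5, 0.2, -0.4]
width: 0.0
finger_force: 0.2
```

```bash
python3 st.py 0 5 260; python3 kn.py 0 -30 e
```

```text
t 6.75 pos [ 0.5101 -0.1059  0.2852] rot [ 3.1414e+00  2.0000e-04 -2.3520e-01] gear xy mm [-0.3  5.7] tip z 0.2602 F [-0.5  0.2 -0.4] w 0.00010235075007353858
shift [0.3 0.7 0.2]
scene [26.5 25.5  8. ]
side [25.5 26.5  9.3]
knob [ 0.501  -0.1412  0.2794] [ -0.9 -30.8]
```

Call:
carry_out:
  rows:
    - {"tx": 0, "ty": 1, "tz": 0, "roll": 0}
    - {"tx": 0, "ty": 2, "tz": 0, "roll": 0}
    - {"tx": 0, "ty": 3, "tz": 0, "roll": 0}
    - {"tx": 0, "ty": 3, "tz": 0, "roll": 0}

```text
t: 7.25
tool_pos: [0.5094, -0.1089, 0.2853]
tool_rot: [3.141, 0.0, -0.235]
contact_force: [0.4, 0.5, -0.4]
width: -0.001
finger_force: 0.2
```

Call:
carry_out:
  rows:
    - {"tx": 0, "ty": 1, "tz": 0, "roll": 0}
    - {"tx": 0, "ty": 2, "tz": 0, "roll": 0}
    - {"tx": 0, "ty": 2, "tz": 0, "roll": 0}

```text
t: 7.55
tool_pos: [0.5089, -0.1108, 0.2853]
tool_rot: [3.141, 0.0, -0.235]
contact_force: [-0.1, 1.1, -0.2]
width: 0.005
finger_force: 0.2
```

```bash
python3 st.py 0 5 260; python3 kn.py 0 -32 f
```

```text
t 7.55 pos [ 0.5089 -0.1108  0.2853] rot [ 3.1414  0.     -0.2352] gear xy mm [-0.2  0.7] tip z 0.2603 F [-0.1  1.1 -0.2] w 0.004805932015163706
shift [ 0.2 -4.3  0.3]
scene [24.5 24.5  8. ]
side [24.5 24.5 10.4]
knob [ 0.5008 -0.1442  0.2835] [ -0.4 -33.7]
```

View pics/scene_f.png

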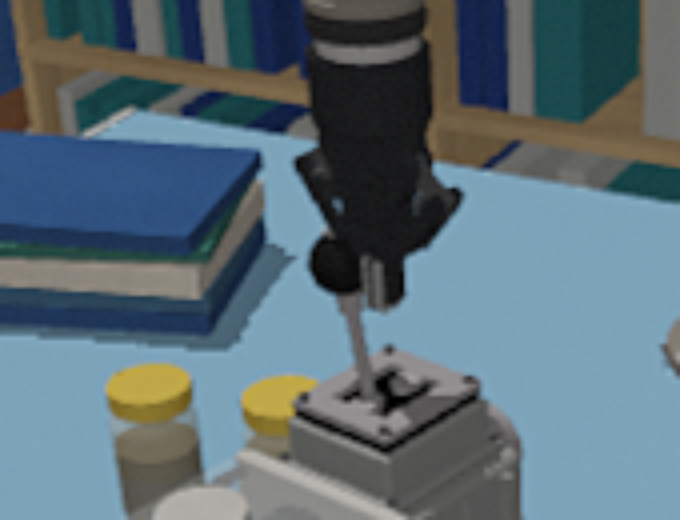

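The stem is in the right lane in neutral. Next I'll go round to the far side of the knob.

Call:
carry_out:
  rows:
    - {"tx": 0, "ty": -15, "tz": 0, "roll": 0}
    - {"tx": 20, "ty": -22, "tz": 0, "roll": 0}
    - {"tx": 50, "ty": -20, "tz": 0, "roll": 0}
    - {"tx": 54, "ty": 10, "tz": 0, "roll": 0}
    - {"tx": 54, "ty": 32, "tz": 0, "roll": 0}
    - {"tx": 54, "ty": 32, "tz": 0, "roll": 0}
    - {"tx": 54, "ty": 32, "tz": 0, "roll": 0}

```text
t: 8.35
tool_pos: [0.554, -0.1545, 0.2852]
tool_rot: [-3.141, 0.0, -0.236]
contact_force: [-0.4, 0.8, -0.5]
width: 0.002
finger_force: 0.0
```

```bash
python3 st.py -10 -31 260; python3 kn.py 0 -32 g
```

```text
t 8.35 pos [ 0.554  -0.1545  0.2852] rot [-3.1411e+00  2.0000e-04 -2.3630e-01] gear xy mm [ 53.8 -31.3] tip z 0.2602 F [-0.4  0.8 -0.5] w 0.0022910806649036417
shift [-63.8  -0.2   0.2]
scene [23.5 25.5  9.3]
side [26.5 25.5 10.4]
knob [ 0.5047 -0.1457  0.2816] [  3.8 -34.3]
```

Call:
carry_out:
  rows:
    - {"tx": -8, "ty": 0, "tz": 0, "roll": 0}
    - {"tx": -14, "ty": 0, "tz": 0, "roll": 0}
    - {"tx": -18, "ty": 0, "tz": 0, "roll": 0}
    - {"tx": -22, "ty": 0, "tz": 0, "roll": 0}
    - {"tx": -26, "ty": 0, "tz": 0, "roll": 0}
    - {"tx": -30, "ty": 0, "tz": 0, "roll": 0}
    - {"tx": -34, "ty": 0, "tz": 0, "roll": 0}
    - {"tx": -38, "ty": 0, "tz": 0, "roll": 0}
    - {"tx": -42, "ty": 0, "tz": 0, "roll": 0}
    - {"tx": -46, "ty": 0, "tz": 0, "roll": 0}
    - {"tx": -50, "ty": 0, "tz": 0, "roll": 0}
    - {"tx": -54, "ty": 0, "tz": 0, "roll": 0}

```text
t: 9.65
tool_pos: [0.501, -0.1415, 0.2851]
tool_rot: [-3.142, 0.001, -0.235]
contact_force: [0.1, 0.0, 0.6]
width: -0.002
finger_force: 0.0
```

```bash
python3 st.py -10 -31 260; python3 kn.py -40 -32 h
```

```text
t 9.65 pos [ 0.501  -0.1415  0.2851] rot [-3.1416e+00  7.0000e-04 -2.3490e-01] gear xy mm [ -0.8 -31. ] tip z 0.2601 F [0.1 0.  0.6] w -0.0022992208998638486
shift [-9.2 -0.   0.1]
scene [23.5 26.5  8. ]
side [25.5 27.5  9.1]
knob [ 0.4632 -0.139   0.2769] [-38.1 -37.4]
```

View pics/side_h.png

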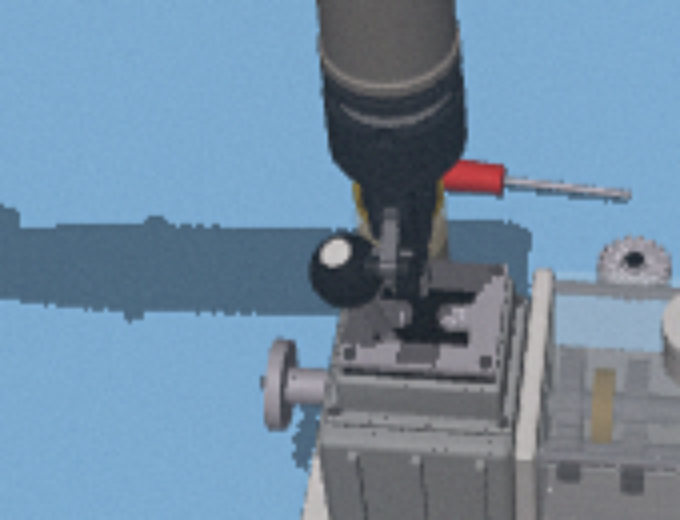

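The lever has sprung towards the robot in the right lane, with the knob at (345,268). I'll feel gently for the end stop.

Call:
carry_out:
  rows:
    - {"tx": -3, "ty": 0, "tz": 0, "roll": 0}
    - {"tx": -6, "ty": 0, "tz": 0, "roll": 0}
    - {"tx": -8, "ty": 0, "tz": 0, "roll": 0}
    - {"tx": -10, "ty": 0, "tz": 0, "roll": 0}
    - {"tx": -10, "ty": 0, "tz": 0, "roll": 0}

```text
t: 10.25
tool_pos: [0.4916, -0.1392, 0.2853]
tool_rot: [3.141, 0.0, -0.235]
contact_force: [-0.5, 0.4, -0.4]
width: 0.001
finger_force: 0.0
```

Call:
carry_out:
  rows:
    - {"tx": -1, "ty": 0, "tz": 0, "roll": 0}
    - {"tx": -2, "ty": 0, "tz": 0, "roll": 0}
    - {"tx": -3, "ty": 0, "tz": 0, "roll": 0}
    - {"tx": -3, "ty": 0, "tz": 0, "roll": 0}

```text
t: 10.65
tool_pos: [0.4902, -0.1389, 0.2854]
tool_rot: [-3.141, -0.003, -0.235]
contact_force: [4.5, 0.4, -2.7]
width: 0.002
finger_force: 2.6
```

The stop is felt at about 4.5 N, with the arm held about 2 mm short of its target. I'll back off, raise and check.

Call:
carry_out:
  rows:
    - {"tx": 15, "ty": 0, "tz": 0, "roll": 0}
    - {"tx": 40, "ty": 0, "tz": 0, "roll": 0}
    - {"tx": 50, "ty": 0, "tz": -40, "roll": 0}
    - {"tx": 50, "ty": 0, "tz": -85, "roll": 0}
    - {"tx": 50, "ty": 0, "tz": -120, "roll": 0}
    - {"tx": 50, "ty": 0, "tz": -120, "roll": 0}
    - {"tx": 50, "ty": 0, "tz": -120, "roll": 0}

```text
t: 11.35
tool_pos: [0.5373, -0.15, 0.4058]
tool_rot: [3.141, -0.0, -0.235]
contact_force: [0.7, 0.0, -0.7]
width: -0.001
finger_force: 0.0
```

```bash
python3 kn.py -44 -31 i; python3 -c "
import cv2,numpy as np
a=cv2.imread('pics/scene_i.png');b=cv2.imread('pics/side_i.png');cv2.imwrite('pics/i.png',cv2.resize(np.hstack([a,b]),(800,306)))"
```

```text
scene [25.5  26.5   7.35]
side [25.5 28.5  9.3]
knob [ 0.4575 -0.1346  0.2743] [-44.7 -34.5]
```

View pics/i.png

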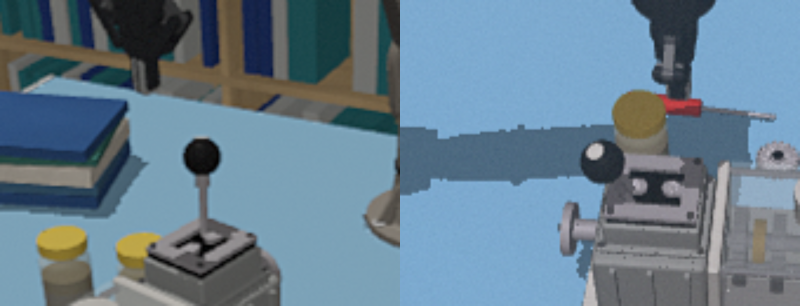

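The lever is home in fourth: the knob is at (-45,-34) mm in the gearbox frame, and the robot is clear of everything. I'm handing the job in.

```bash
python3 -c "
from station import robot
print(robot.job_done())"
```

```text
the job is handed in; nothing more can be done
None
```

The gear lever is home in fourth: pushed from second through neutral into the right lane, then to the slot's end stop, with no third and the robot clear; I handed the job in after about 11 s (no verdict was returned).

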